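Show the small flat bottle to the label reader

ROBOT

A 6-joint arm with a two-finger parallel gripper is mounted at the origin on the work surface. World frame = base frame: x ahead of the robot, y to its left, z up, the work surface at z = 0. Lengths are in m, angles in rad, forces in N, time in s.
With the tool pointing down it reaches from about 0.3 to 0.875 m from the base axis. Payload 6.4 kg.
Tool frame: the origin (TCP) lies midway between the tips of the shut fingers; the grasp point (between the pads) lies 19 mm behind it; y points along the fingers, z is the direction in which the jaws open and shut, and the axes are right-handed (so a half turn about y gives the same grasp; the last joint's range is limited). The gripper opens to 85 mm and grips with 20 to 120 N. Pads are 22 mm wide; open, the fingers measure 114 mm over their backs; the gripper's body (76 mm by 85 mm) begins 54 mm behind the grasp point. The pads swing forward as they close: fully open they stand 13 mm farther back than shut.
Start: joints at [1.074, 0.181, 1.607, -0, 1.354, -0.206], TCP at [0.165, 0.551, 0.231] pointing down, gripper open.
Joint ranges: [-2.99, 2.99], [-0.89, 2.07], [0.3, 2.58], [-1.14, 4.28], [0, 2.63], [-3.12, 3.12]. Speed limits (rad/s): [2.57, 2.57, 3.01, 3.14, 3.14, 3.14].

INTERFACE

Orientations are given as [roll, pitch, yaw] about the fixed x, y, z axes, in that order (R = Rz(yaw) Ry(pitch) Rx(roll)).
In Python, from rig import robot, viewer gives the robot as it stands.
- The arm moves only by the shell command python3 -m creep 'ROWS' [OPENING]. ROWS is JSON, a list of rows, each an object of numbers: "tx", "ty", "tz": the shift along the tool's x, y, z in mm; "twist": the turn about the tool's y in degrees. A call has 1 to 20 rows; each row is the pose to reach, as a shift and turn from the pose measured when the call began, along the tool's axes at that moment; what a row does not reach only later rows make up. A row lasts 1/12 s, in which the tool goes at most 41.7 mm and 7.16 degrees, less where a joint would pass 70% of its speed; a pose out of reach is approached as far as the arm can. A call with a gripper value outside its range is refused whole. OPENING is the opening, from 0 (shut) to 1 (fully open), set as the call begins (- or left out, the last holds). The fingers move at their own pace and stop on an object; the grip force is fixed at half the most. Time passes only in rows, so rows that repeat a pose let the fingers close. It gives the time, the measured TCP pose, the force and the opening at its end, in the units of the state.
- robot.state(): the state, without advancing time (a new reading comes with each control period).
- viewer.read_camera(name): name is "scene" or "side" or "wrist"; returns the picture (480x640x3 uint8, red, green, blue); there is no depth.
- viewer.camera_info(name): a dict with "fovy" (degrees; the focal length in pixels is half the picture's height over the tangent of half this angle, whatever the lens; pixels are square), "cx", "cy" (the principal point, pixels), "origin" and "orientation" of the camera in the world; the wrist camera has in their place "mount" (4x4, takes a point from camera to tool coordinates, whose origin is the TCP and whose axes are the tool frame's). Camera axes: x right, y up, looking along -z (the intrinsics and any distortion apply to the point x, -y, -z); pixel columns grow to the right and rows downward; lengths in m; the calibration is good to about 2 mm. A picture is of the moment at which its call begins: read the wrist's pose just before it. camera_info takes no time and is no camera call.
- robot.job_done(): hands the job in, once; it reports no verdict.
The state is a dict: "t": time; "q": joint angles; "qd": joint speeds; "tau": joint torques, N m; "eef_pos": TCP position; "tcp_rot": TCP orientation; "force": force on the tool from outside, world axes, zero at the start; "moment": the same for the moment, N m; "opening": finger opening in m.
Only numpy, scipy, OpenCV 4.12 (cv2) and the standard library are available. Lean on these libraries where they do the work, as an engineer would, in place of code of your own. Each camera call takes 0.05 s, during which the arm holds its last target.

TASK

Pick up the smaller of the two flat white bottles by its cap and hold it upright over the ring mark of the label reader, its body level with the lens. Turn it there so that it squarely shows the lens first its label side, then one of its narrow sides (either one), then its plain back, pausing for at least a second at each. Then stand it gently upright in the steel tray and let go; leave the larger flat bottle where it is.

Things in the scene. Friction and masses are not known exactly. Their poses are not given: they have to be found in the camera images.
- bottle: Smaller flat white bottle: 36 (x) x 62 (y) mm, body 88 mm high, 0.18 kg. Round black cap on its axis, 30 mm across, 96 to 128 mm above the underside (neck 24 mm wide below it); grip at any yaw. Origin: centre of underside, z up. Brown label with dark bar on broad +x side; -x side plain; grey strip on narrow sides (+-y). Starts upright, label facing away from the robot within 55 degrees.
- reader_lens (a point): Front centre of the lens of the label reader (fixed grey box on a post, 75 mm wide, top at 128 mm), 100 mm above the table, at the robot's right, looking left. Own y points level out of the lens, z up. Its 6 mm base plate bears a black ring mark, centre 100 mm ahead of the lens (+y): hold the bottle's axis there, underside 44 mm below the lens. A side is shown when it faces own -y.
- tray: Open steel tray fixed on the table at the robot's left, 200 (x) x 150 (y) mm, rim 20 mm high, walls and floor 4 mm thick. Origin: centre of its underside (inner floor 4 mm above). An amber vial 22 mm across, 48 mm tall stands in its (+x, +y) corner; the middle is free.
- tall_bottle: The larger flat white plastic bottle, same make but 48 by 84 mm, body 125 mm high, 165 mm with its cap; not to be moved. Origin: centre of the underside, z up. It stands 150 mm or more from the smaller one, nearer to the robot or farther away.
Mind the look-alikes: they are no part of the job. What is shaped like the bottle but yellow is not meant.

How it is judged:
On the way, in this order (a step that is already met when the one before it is completed fails the run):
1. the label side is shown to the lens (x of bottle in the frame of reader_lens between -0.02 and 0.02 m and y of bottle in the frame of reader_lens between 0.08 and 0.12 m and z of bottle in the frame of reader_lens between -0.066 and -0.022 m and angle between bottle's own z axis and vertical below 0.2 rad and linear speed of bottle below 0.04 m/s and angular speed of bottle below 0.3 rad/s and angle between the x axis of bottle and the y axis of reader_lens, either way round below 0.26 rad and x of reader_lens in the frame of bottle above 0.05 m), for 0.7 s.
2. a narrow side is shown to the lens (x of bottle in the frame of reader_lens between -0.02 and 0.02 m and y of bottle in the frame of reader_lens between 0.08 and 0.12 m and z of bottle in the frame of reader_lens between -0.066 and -0.022 m and angle between bottle's own z axis and vertical below 0.2 rad and linear speed of bottle below 0.04 m/s and angular speed of bottle below 0.3 rad/s and angle between the y axis of bottle and the y axis of reader_lens, either way round below 0.26 rad), for 0.7 s.
3. the plain back is shown to the lens (x of bottle in the frame of reader_lens between -0.02 and 0.02 m and y of bottle in the frame of reader_lens between 0.08 and 0.12 m and z of bottle in the frame of reader_lens between -0.066 and -0.022 m and angle between bottle's own z axis and vertical below 0.2 rad and linear speed of bottle below 0.04 m/s and angular speed of bottle below 0.3 rad/s and angle between the x axis of bottle and the y axis of reader_lens, either way round below 0.26 rad and x of reader_lens in the frame of bottle below -0.05 m), for 0.7 s.
At the end, for the whole second after the job is handed in: The smaller bottle stands upright (within 6 degrees), at rest and released on the tray floor after the three showings (each within 15 degrees of square, 20 mm of the ring centre, 22 mm of lens height, still 0.7 s); larger flat bottle moved under 30 mm (x of bottle in the frame of tray between -0.085 and 0.085 m and y of bottle in the frame of tray between -0.06 and 0.06 m and z of bottle in the frame of tray between -0.01 and 0.012 m and angle between bottle's own z axis and vertical below 0.1 rad and linear speed of bottle below 0.02 m/s and angular speed of bottle below 0.2 rad/s); the robot touches nothing.
It fails at once if the larger flat bottle is moved by more than 30 mm (distance of tall_bottle from where it was at the start of the episode above 0.03 m).
It fails at once if the bottle is dropped or slammed into the tray (over 80 N) (contact force between bottle and tray above 80 N).
It also fails if it takes over 64 s, if anything falls off the work surface, if the arm or the gripper's body presses on something with over 40 N, if the wrist force passes 120 N, or if a joint passes its speed limit or range.

## Working session

There is one attempt and no reset: what is moved stays moved. The work goes in short steps, Python scripts to look and compute and a shell command to move; the robot and the scene stay as the last step left them, time stands still between calls to the robot, and variables do not carry over. Pictures are saved under pics/ and viewed, and the job is handed in when it is done.

```bash
ls; mkdir -p pics
python3 - <<'E'
from rig import robot, viewer
import cv2
print(robot.state())
for n in ["scene","side","wrist"]:
    print(n,viewer.camera_info(n))
    cv2.imwrite(f"pics/{n}0.png",viewer.read_camera(n)[:,:,::-1])
E
```

```text
pics
{'t': 0.0, 'q': array([ 1.07370773e+00,  1.81559687e-01,  1.60803702e+00, -2.01269141e-05,
        1.35377786e+00, -2.06284163e-01]), 'qd': array([-0.00037864, -0.00031473,  0.00101048, -0.00016868,  0.00209054,
        0.0008862 ]), 'tau': array([ 2.25270873e-03, -4.44882059e+01, -3.51329720e+01, -6.20220112e-05,
        9.33790812e-03, -5.54800366e-07]), 'eef_pos': array([0.16457202, 0.55035792, 0.23035964]), 'tcp_rot': array([-1.57254449e+00,  3.45749666e-04, -2.90800382e-01]), 'force': array([-0.09741901,  0.60578581,  1.06019958]), 'moment': array([-0.05020465, -0.0079953 , -0.00813965]), 'opening': 0.08541786595798022}
scene {'fovy': 57.462343102292735, 'cx': 323.27713316671577, 'cy': 240.38346580881736, 'origin': array([1.17437631, 0.42155635, 0.67134771]), 'orientation': array([ 0.92222104, -0.010531  ,  2.1825482 ])}
side {'fovy': 51.5844731920931, 'cx': 320.5182649197631, 'cy': 237.004063981615, 'origin': array([0.27156742, 0.56755348, 0.86788645]), 'orientation': array([ 0.66459241, -0.00632021, -2.68830939])}
wrist {'fovy': 62.241194461783664, 'cx': 321.38519603341365, 'cy': 237.40561119791306, 'mount': array([[-1.26345258e-03, -9.61649884e-01, -2.74277059e-01,
        -6.94238314e-02],
       [-4.82754543e-04,  2.74277833e-01, -9.61650372e-01,
        -1.43913989e-01],
       [ 9.99999085e-01, -1.08259115e-03, -8.10777887e-04,
         1.13600914e-03],
       [ 0.00000000e+00,  0.00000000e+00,  0.00000000e+00,
         1.00000000e+00]])}
```

View pics/scene0.png

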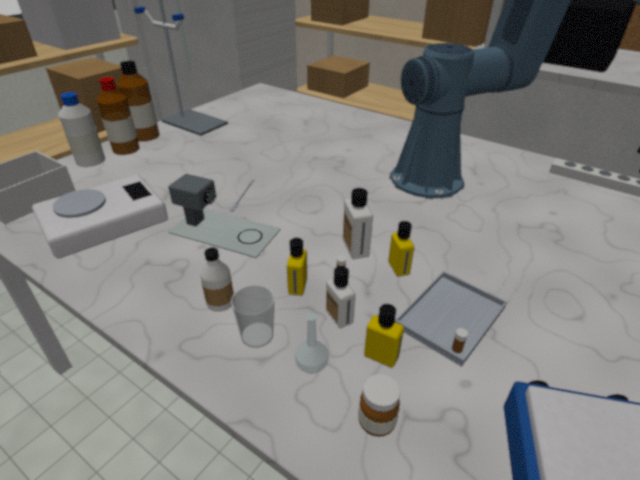

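View pics/side0.png

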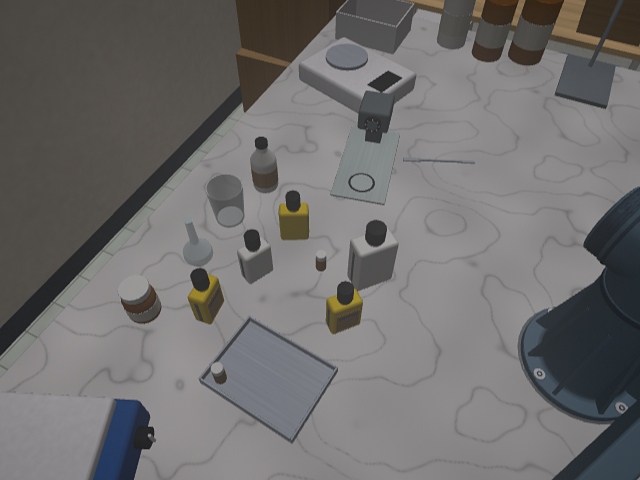

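View pics/wrist0.png

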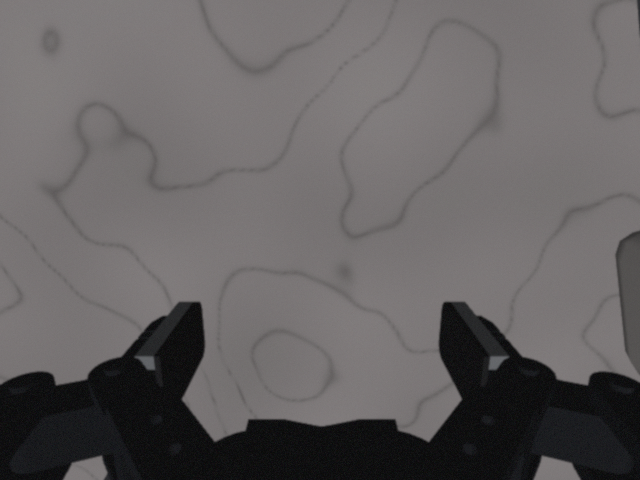

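Candidates: flat white bottles are at scene (341,298) (small) and (358,225) (large). The yellow look-alikes are at (297,268), (402,250) and (384,337), with a brown-labelled round bottle at (216,280). I choose the white one at scene (341,298), which is side (255,257). Next are enlarged crops to check it.

Run:
```python
import cv2
a=cv2.imread("pics/scene0.png");b=cv2.imread("pics/side0.png")
def crop(im,x0,y0,w,h,k,n): cv2.imwrite(n,cv2.resize(im[y0:y0+h,x0:x0+w],None,fx=k,fy=k,interpolation=cv2.INTER_CUBIC))
crop(a,300,180,100,150,4,"pics/c1.png")
crop(b,220,210,190,110,4,"pics/c2.png")
crop(a,160,165,130,95,6,"pics/c3.png")
crop(b,320,80,100,130,4.5,"pics/c4.png")
crop(b,190,310,160,140,4,"pics/c5.png")
crop(a,390,265,125,105,5,"pics/c6.png")
```

```text
(no output)
```

View pics/c1.png

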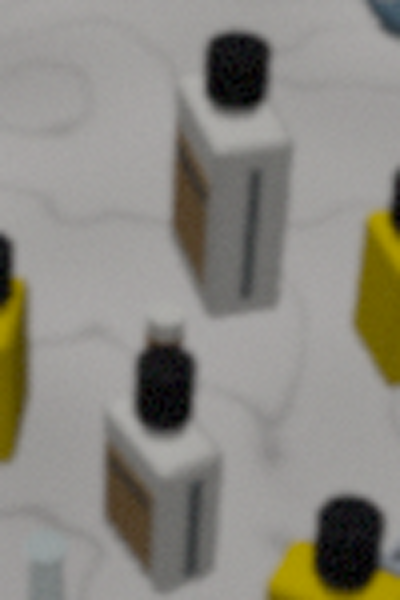

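View pics/c2.png

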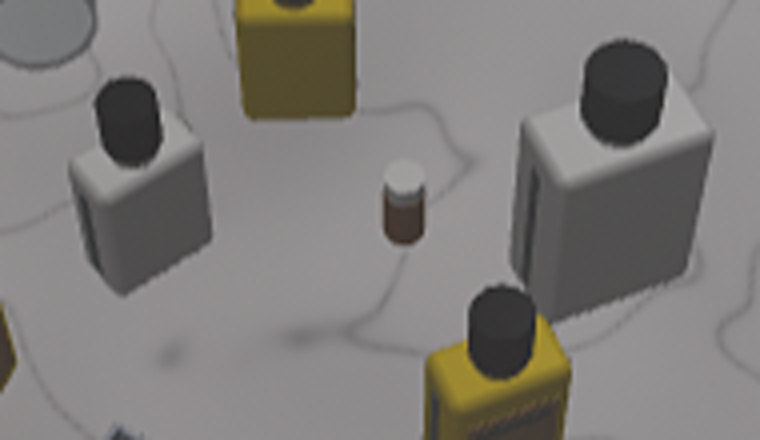

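View pics/c3.png

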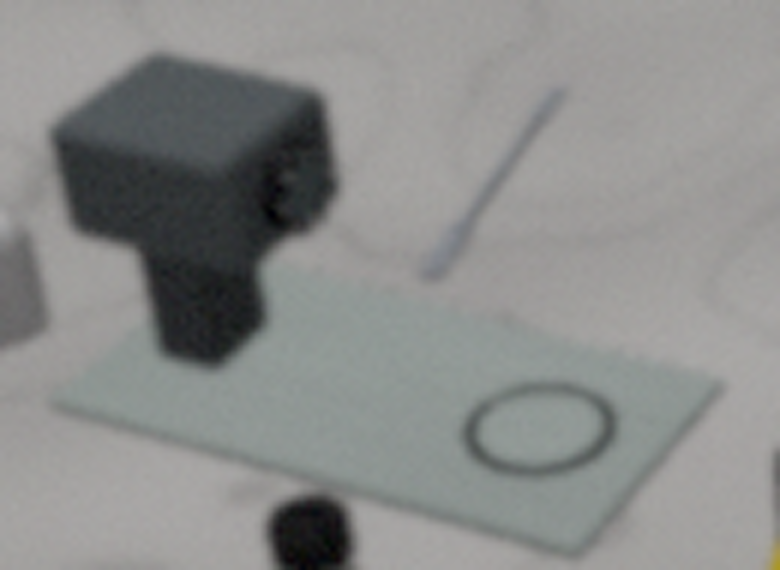

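View pics/c4.png

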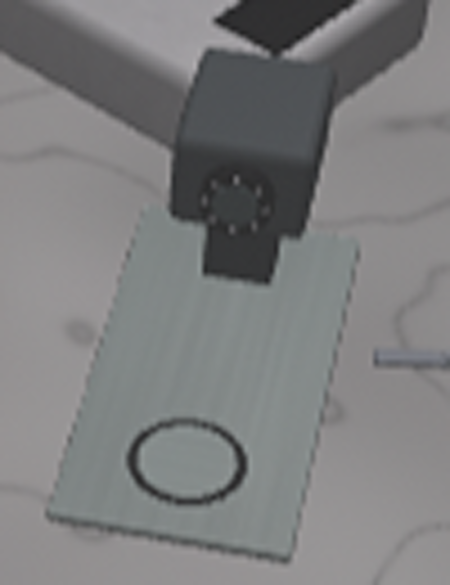

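View pics/c5.png

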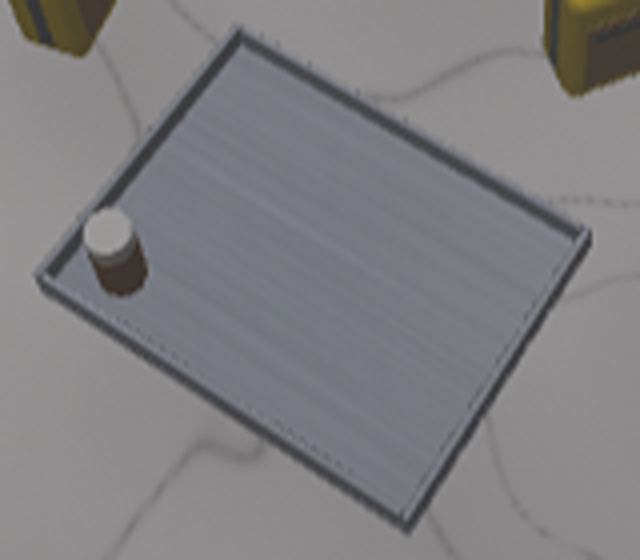

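View pics/c6.png

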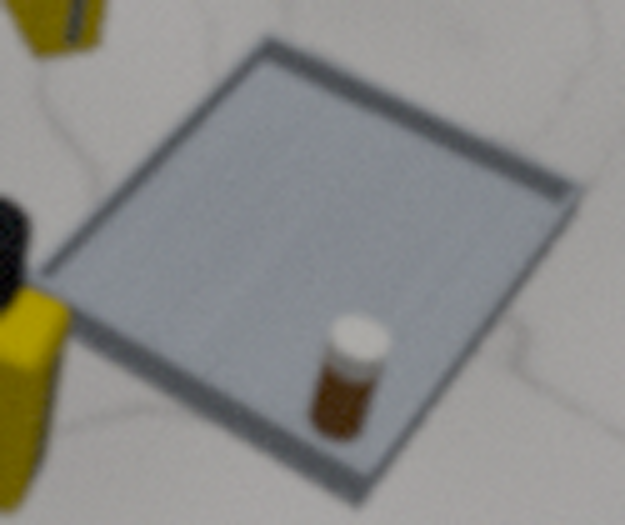

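The crop confirms the choice. The small white bottle is at scene (341,298), with its brown label and dark bar facing the scene camera and the grey strip on its right. The tall white one stands nearer the robot. Next I measure everything.

```bash
cat > h.py <<'E'
import numpy as np
from rig import robot, viewer
from scipy.spatial.transform import Rotation as R
def cam(n):
    i=viewer.camera_info(n); f=240/np.tan(np.radians(i["fovy"])/2)
    if n=="wrist":
        s=robot.state(); T=np.eye(4);T[:3,:3]=R.from_euler("xyz",s["tcp_rot"]).as_matrix();T[:3,3]=s["eef_pos"]
        M=T@np.array(i["mount"]); return f,i["cx"],i["cy"],M[:3,3],M[:3,:3]
    return f,i["cx"],i["cy"],np.array(i["origin"]),R.from_euler("xyz",i["orientation"]).as_matrix()
def ray(n,p,c=None):
    f,cx,cy,o,m=c or cam(n); d=m@np.array([(p[0]-cx)/f,-(p[1]-cy)/f,-1]); return o,d/np.linalg.norm(d)
def plane(n,p,z,c=None):
    o,d=ray(n,p,c); return o+d*(z-o[2])/d[2]
def tri(p,q,n1="scene",n2="side"):
    o1,d1=ray(n1,p);o2,d2=ray(n2,q);t=np.linalg.lstsq(np.c_[d1,-d2],o2-o1,rcond=None)[0]
    a=o1+d1*t[0];b=o2+d2*t[1];return (a+b)/2,np.linalg.norm(a-b)
def proj(n,P,c=None):
    f,cx,cy,o,m=c or cam(n); v=m.T@(np.array(P)-o); return cx-f*v[0]/v[2],cy+f*v[1]/v[2]
E
python3 - <<'E'
from h import *
np.set_printoptions(precision=4,suppress=True)
C1=lambda x,y:(300+x/4,180+y/4); C2=lambda x,y:(220+x/4,210+y/4); C3=lambda x,y:(160+x/6,165+y/6)
C4=lambda x,y:(320+x/4.5,80+y/4.5); C5=lambda x,y:(190+x/4,310+y/4); C6=lambda x,y:(390+x/5,265+y/5)
def both(nm,p,q,z): print(nm,*tri(p,q),plane("scene",p,z)[:2],plane("side",q,z)[:2])
both("capmid",C1(165,388),C2(129,121),.112)
both("captop",C1(167,358),C2(126,93),.128)
both("tallcap",C1(238,70),C2(625,92),.147)
both("ring",C3(540,428),C4(187,461),.006)
both("lens",C3(300,190),C4(237,203),.1)
pl=[plane("side",C4(*p),.006) for p in [(48,515),(290,557),(360,243),(145,205)]];print("plate",*[p[:2] for p in pl])
ps=[plane("scene",C3(*p),.006)[:2] for p in [(722,385),(577,552),(55,403)]];print("plate scene",*ps)
for a,b in [((238,27),(270,40)),((592,235),(580,190)),((408,520),(35,275)),((40,275),(358,485))]:
    print("tray side",plane("side",C5(*a),.02)[:2]," scene",plane("scene",C6(*b),.02)[:2])
print("bottle bottom side",*[plane("side",C2(*p),0)[:2] for p in [(123,293),(212,242),(92,262)]])
print("bottle top side",*[plane("side",C2(*p),.088)[:2] for p in [(103,187),(203,150),(70,165)]])
print("bottom scene",*[plane("scene",C1(*p),0)[:2] for p in [(110,540),(160,590),(212,572)]])
print("top scene",*[plane("scene",C1(*p),.088)[:2] for p in [(107,405),(157,475),(217,452)]])
E
```

```text
capmid [0.6412 0.0971 0.1115] 0.001276120980768568 [0.6414 0.0967] [0.6408 0.0982]
captop [0.6413 0.0967 0.1311] 0.0006660151240799985 [0.6383 0.0952] [0.6429 0.0943]
tallcap [0.4259 0.0041 0.1482] 0.0005691518870987366 [0.4239 0.0027] [0.4261 0.0035]
ring [ 0.547  -0.2369  0.0059] 0.0009654786792444268 [ 0.5468 -0.2375] [ 0.5468 -0.2362]
lens [ 0.5688 -0.3395  0.0973] 0.0008850758810641306 [ 0.5714 -0.3367] [ 0.5676 -0.3357]
plate [ 0.5968 -0.1674] [ 0.4719 -0.1962] [ 0.5255 -0.4448] [ 0.6522 -0.4202]
plate scene [ 0.4776 -0.1951] [ 0.5995 -0.1691] [ 0.6546 -0.4172]
tray side [0.5949 0.2037]  scene [0.4072 0.2239]
tray side [0.3979 0.2243]  scene [0.4207 0.3666]
tray side [0.4142 0.3694]  scene [0.5958 0.2034]
tray side [0.6094 0.3488]  scene [0.6186 0.3458]
bottle bottom side [0.6406 0.1268] [0.615  0.0787] [0.665  0.1174]
bottle top side [0.6431 0.1236] [0.6108 0.0827] [0.6644 0.1193]
bottom scene [0.6497 0.0728] [0.663  0.1126] [0.6376 0.1275]
top scene [0.6456 0.0664] [0.6717 0.113 ] [0.6421 0.1278]
```

Run:
```python
from h import *
np.set_printoptions(precision=4,suppress=True)
for n,p,q in [("y1",(297,246),(293,200)),("y2",(387,315),(200,279)),("y3",(404,230),(346,292)),("beakertop",(254,298),(225,190)),("flasktop",(311,320),(191,226)),("vial",(341,265),(321,258)),("round",(211,254),(261,143))]:
    print(n,*tri(p,q))
s=robot.state();d=np.array([.641,.097,.25])-s["eef_pos"];M=R.from_euler("xyz",s["tcp_rot"]).as_matrix()
print(M.T@d*1000)
```

```text
y1 [ 0.6183 -0.0271  0.1152] 0.001437567858116144
y2 [0.6792 0.2163 0.1138] 0.0016830368374202472
y3 [0.4317 0.1241 0.1113] 0.0003824972042496529
beakertop [ 0.771  -0.0067  0.0968] 0.007517304956414297
flasktop [0.766  0.1191 0.1144] 0.005486117920437985
vial [0.5291 0.0253 0.0299] 0.0017810379540148468
round [ 0.7536 -0.133   0.1322] 0.002171625263572316
[ 586.3791  -19.1847 -297.8799]
```

```bash
python3 -m creep '[{"tx":20,"ty":-10,"tz":-10},{"tx":55,"ty":-19,"tz":-28},{"tx":90,"ty":-19,"tz":-46},{"tx":125,"ty":-19,"tz":-64},{"tx":160,"ty":-19,"tz":-81},{"tx":195,"ty":-19,"tz":-99},{"tx":230,"ty":-19,"tz":-117},{"tx":265,"ty":-19,"tz":-135},{"tx":300,"ty":-19,"tz":-152},{"tx":335,"ty":-19,"tz":-170},{"tx":370,"ty":-19,"tz":-188},{"tx":405,"ty":-19,"tz":-206},{"tx":440,"ty":-19,"tz":-224},{"tx":475,"ty":-19,"tz":-241},{"tx":510,"ty":-19,"tz":-259},{"tx":545,"ty":-19,"tz":-277},{"tx":573,"ty":-19,"tz":-291},{"tx":586,"ty":-19,"tz":-298},{"tx":586,"ty":-19,"tz":-298},{"tx":586,"ty":-19,"tz":-298}]' 1
python3 - <<'E'
from h import *
import cv2
s=robot.state();print(s["eef_pos"],s["tcp_rot"],s["q"])
cv2.imwrite("pics/w1.png",viewer.read_camera("wrist")[:,:,::-1])
E
```

```text
[0.16464858 0.55049006 0.23058133] [-1.57213281e+00  2.79930274e-04 -2.90829494e-01] [ 1.07368882e+00  1.81404498e-01  1.60775884e+00  2.65918560e-07
  1.35379480e+00 -2.06278253e-01]invalid input
```

View pics/w1.png

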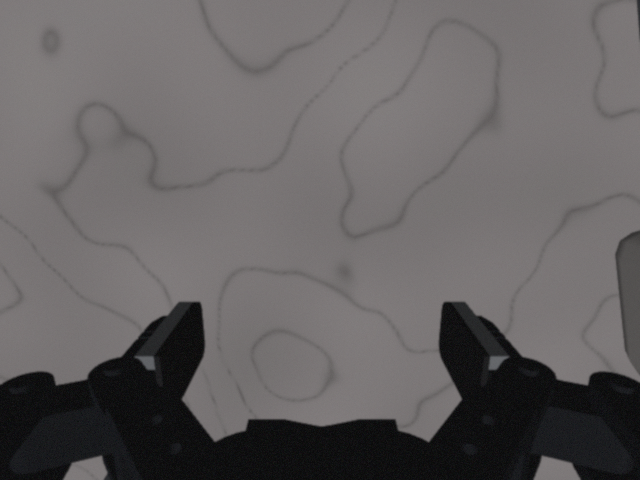

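The call was refused, so the view is unchanged (bare table, fingers open). I'll try a small row with all four keys to find out why.

```bash
python3 -m creep '[{"tx":20,"ty":-10,"tz":-10,"twist":0},{"tx":55,"ty":-19,"tz":-28,"twist":0}]'
```

```text
t: 0.37
eef_pos: [0.2075, 0.5086, 0.2491]
tcp_rot: [-1.573, 0.002, -0.287]
force: [1.4, -0.4, -0.1]
opening: 0.0852
```

```bash
python3 -m creep '[{"tx":35,"ty":0,"tz":-18,"twist":0},{"tx":70,"ty":0,"tz":-36,"twist":0},{"tx":105,"ty":0,"tz":-54,"twist":0},{"tx":140,"ty":0,"tz":-72,"twist":0},{"tx":175,"ty":0,"tz":-90,"twist":0},{"tx":210,"ty":0,"tz":-107,"twist":0},{"tx":245,"ty":0,"tz":-125,"twist":0},{"tx":280,"ty":0,"tz":-143,"twist":0},{"tx":315,"ty":0,"tz":-161,"twist":0},{"tx":350,"ty":0,"tz":-179,"twist":0},{"tx":385,"ty":0,"tz":-197,"twist":0},{"tx":420,"ty":0,"tz":-215,"twist":0},{"tx":455,"ty":0,"tz":-233,"twist":0},{"tx":490,"ty":0,"tz":-250,"twist":0},{"tx":518,"ty":0,"tz":-265,"twist":0},{"tx":532,"ty":0,"tz":-272,"twist":0},{"tx":532,"ty":0,"tz":-272,"twist":0},{"tx":532,"ty":0,"tz":-272,"twist":0}]' 1
python3 - <<'E'
from h import *
import cv2
s=robot.state();print(s["eef_pos"],s["tcp_rot"],s["q"])
cv2.imwrite("pics/w2.png",viewer.read_camera("wrist")[:,:,::-1])
E
```

```text
t: 1.87
eef_pos: [0.6409, 0.0966, 0.2479]
tcp_rot: [-1.573, 0.003, -0.288]
force: [0.5, 0.4, 0.1]
opening: 0.0858
[0.64091007 0.0966291  0.24786629] [-1.57307379  0.00328709 -0.28819641] [-3.24349776e-02  3.31345413e-01  1.38859358e+00 -1.38643359e-03
  1.42541012e+00 -1.31483521e+00]
```

View pics/w2.png

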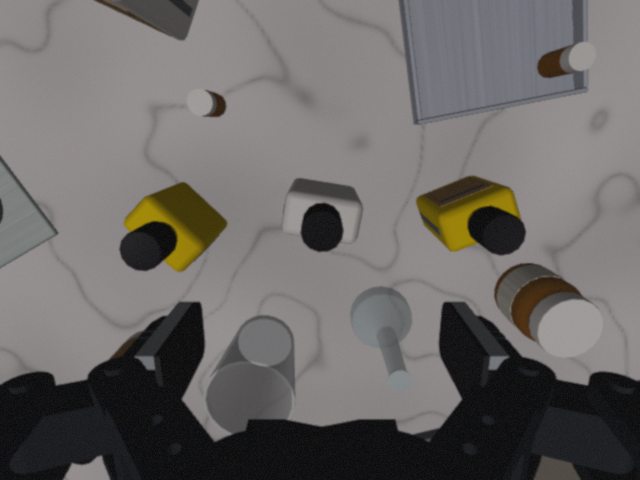

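Run:
```python
import cv2
a=cv2.imread("pics/w2.png")
cv2.imwrite("pics/w2c.png",cv2.resize(a[165:265,265:385],None,fx=6,fy=6,interpolation=cv2.INTER_CUBIC))
```

```text
(no output)
```

View pics/w2c.png

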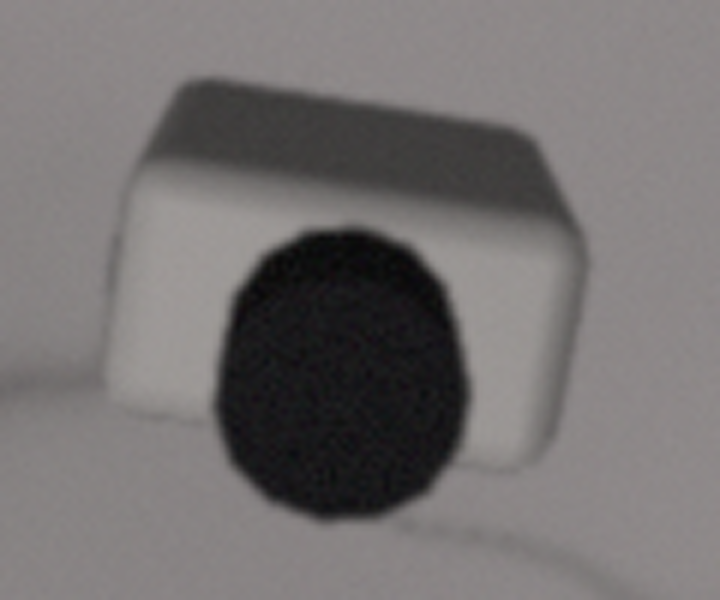

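Run:
```python
from h import *
np.set_printoptions(precision=4,suppress=True)
W=lambda x,y:(265+x/6,165+y/6)
c=cam("wrist")
print("cap",plane("wrist",W(342,395),.128,c))
def e(a,b,z):
    p,q=plane("wrist",W(*a),z,c),plane("wrist",W(*b),z,c);d=(q-p)[:2];print(p[:2],q[:2],np.linalg.norm(d),np.degrees(np.arctan2(d[1],d[0])))
e((210,82),(500,126),0)
e((140,410),(520,468),.085)
e((170,168),(540,222),.086)
e((395,122),(105,400),.085)
e((130,190),(105,400),.085)
e((588,260),(545,460),.085)
e((106,300),(588,300),.08)
```

```text
cap [0.6415 0.0988 0.128 ]
[0.6169 0.0834] [0.6372 0.1271] 0.0482351462829088 65.02212488524437
[0.6468 0.0691] [0.6688 0.1157] 0.05149735672116307 64.64412337401284
[0.6167 0.0828] [0.637  0.1269] 0.04851760710322146 65.26413068602162
[0.6193 0.1124] [0.6441 0.0651] 0.053425726264762566 -62.336049159158826
[0.6182 0.0769] [0.6441 0.0651] 0.028545115950976047 -24.426039500435095
[0.6439 0.1317] [0.6687 0.1192] 0.027772236946921117 -26.726352408199322
[0.6321 0.0686] [0.6503 0.1305] 0.0645164997712956 73.65485714022246
```

Wrist view: the cap top is at pixel (322,231), giving (0.6415, 0.098). That agrees with the other two cameras, and the edges give a bottle yaw of −25°. Now I descend on it.

```bash
python3 -m creep '[{"tx":0,"ty":20,"tz":2,"twist":0},{"tx":0,"ty":45,"tz":2,"twist":0},{"tx":0,"ty":70,"tz":2,"twist":0},{"tx":0,"ty":95,"tz":2,"twist":0},{"tx":0,"ty":115,"tz":2,"twist":0},{"tx":0,"ty":132,"tz":2,"twist":0},{"tx":0,"ty":145,"tz":2,"twist":0},{"tx":0,"ty":152,"tz":2,"twist":0},{"tx":0,"ty":155,"tz":2,"twist":0},{"tx":0,"ty":155,"tz":2,"twist":0}]' 1
python3 - <<'E'
from h import *
import cv2
cv2.imwrite("pics/w3.png",viewer.read_camera("wrist")[:,:,::-1])
a=viewer.read_camera("side")[:,:,::-1]
cv2.imwrite("pics/s3.png",cv2.resize(a[150:320,180:380],None,fx=4,fy=4,interpolation=cv2.INTER_CUBIC)[:600])
E
```

```text
t: 2.75
eef_pos: [0.6401, 0.0998, 0.093]
tcp_rot: [-1.573, 0.004, -0.286]
force: [-0.5, 0.5, -0.8]
opening: 0.0856
```

View pics/w3.png

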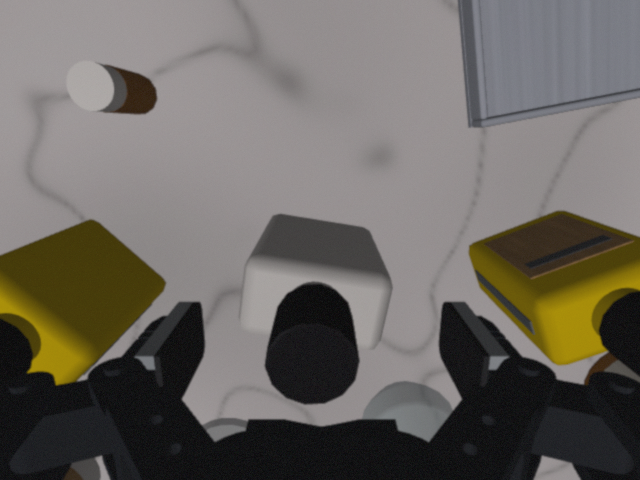

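View pics/s3.png

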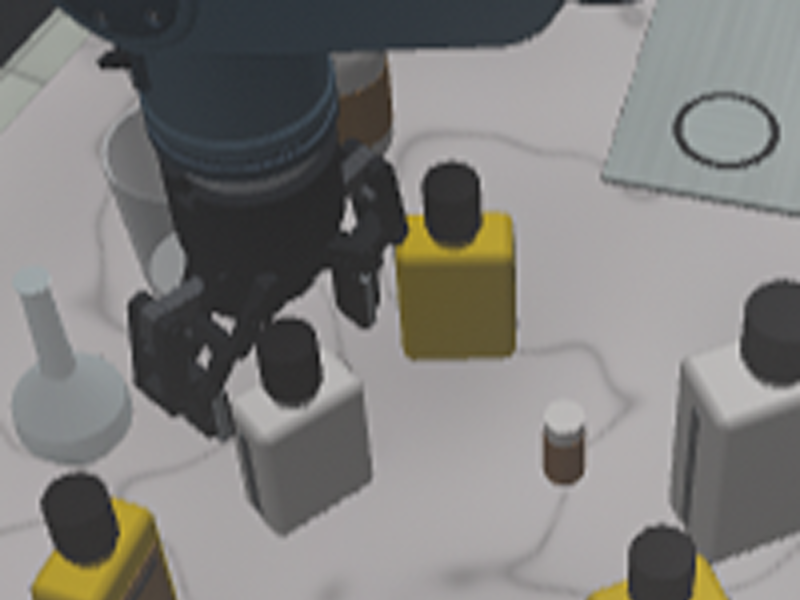

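Run:
```python
from h import *
c=cam("wrist");s=robot.state()
M=R.from_euler("xyz",s["tcp_rot"]).as_matrix()
p=plane("wrist",(312,357),.128,c);print(p,M.T@(p-s["eef_pos"])*1000)
```

```text
[0.64184234 0.09757937 0.128     ] [  1.24977191 -33.68045301  -1.68295128]
```

```bash
python3 -m creep '[{"tx":1,"ty":0,"tz":-2,"twist":0},{"tx":1,"ty":0,"tz":-2,"twist":0},{"tx":1,"ty":0,"tz":-2,"twist":0}]' 1
python3 -m creep '[{"tx":0,"ty":0,"tz":0,"twist":0},{"tx":0,"ty":0,"tz":0,"twist":0},{"tx":0,"ty":0,"tz":0,"twist":0},{"tx":0,"ty":0,"tz":0,"twist":0},{"tx":0,"ty":0,"tz":0,"twist":0},{"tx":0,"ty":0,"tz":0,"twist":0},{"tx":0,"ty":0,"tz":0,"twist":0},{"tx":0,"ty":0,"tz":0,"twist":0},{"tx":0,"ty":0,"tz":0,"twist":0},{"tx":0,"ty":0,"tz":0,"twist":0},{"tx":0,"ty":0,"tz":0,"twist":0},{"tx":0,"ty":0,"tz":0,"twist":0}]' 0
python3 - <<'E'
from h import *
import cv2
cv2.imwrite("pics/w4.png",viewer.read_camera("wrist")[:,:,::-1])
E
```

```text
t: 3.1
eef_pos: [0.6421, 0.097, 0.0953]
tcp_rot: [-1.572, -0.0, -0.287]
force: [-0.4, 0.0, -1.3]
opening: 0.0854
t: 4.1
eef_pos: [0.6422, 0.0969, 0.0954]
tcp_rot: [-1.572, -0.0, -0.287]
force: [-0.2, -1.5, 2.1]
opening: 0.0288
```

View pics/w4.png

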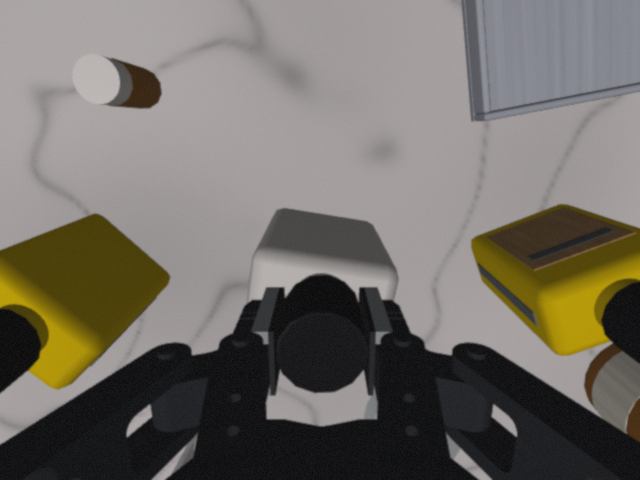

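The grip is good: opening 28.8 mm, with the cap centred between the pads. I lift 170 mm so it clears the yellow bottles.

```bash
python3 -m creep '[{"tx":0,"ty":-6,"tz":0,"twist":0},{"tx":0,"ty":-18,"tz":0,"twist":0},{"tx":0,"ty":-36,"tz":0,"twist":0},{"tx":0,"ty":-58,"tz":0,"twist":0},{"tx":0,"ty":-80,"tz":0,"twist":0},{"tx":0,"ty":-102,"tz":0,"twist":0},{"tx":0,"ty":-124,"tz":0,"twist":0},{"tx":0,"ty":-144,"tz":0,"twist":0},{"tx":0,"ty":-160,"tz":0,"twist":0},{"tx":0,"ty":-168,"tz":0,"twist":0},{"tx":0,"ty":-170,"tz":0,"twist":0},{"tx":0,"ty":-170,"tz":0,"twist":0}]'
python3 - <<'E'
from h import *
import cv2
s=robot.state();M=R.from_euler("xyz",s["tcp_rot"]).as_matrix()
print(s["eef_pos"],s["tcp_rot"],s["opening"],M.T@(np.array([.547,-.237,s["eef_pos"][2]])-s["eef_pos"])*1000)
cv2.imwrite("pics/w5.png",viewer.read_camera("wrist")[:,:,::-1])
E
```

```text
t: 5.15
eef_pos: [0.6422, 0.0973, 0.2658]
tcp_rot: [-1.572, -0.001, -0.287]
force: [0.2, 0.5, -1.9]
opening: 0.0283
[0.64222304 0.09734582 0.26584666] [-1.57188576e+00 -9.12700310e-04 -2.86726202e-01] 0.028281631521979645 [   3.22200008    0.3816573  -347.62627749]
```

View pics/w5.png

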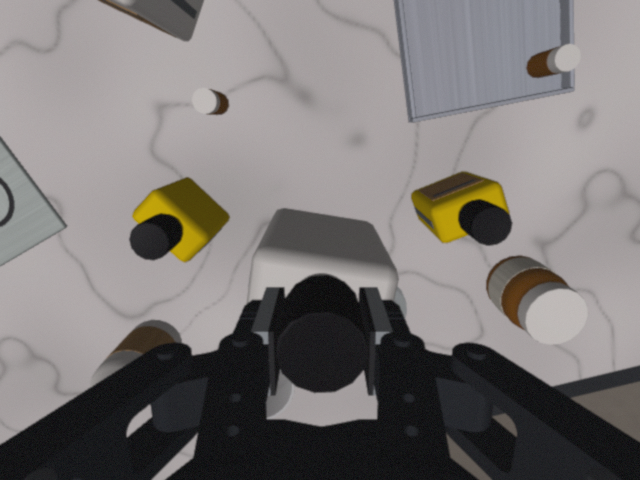

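The bottle hangs rigidly, unchanged in the picture, and is clear of the table. I carry it over the ring while twisting +53°.

```bash
python3 -m creep '[{"tx":0,"ty":0,"tz":-8,"twist":1},{"tx":0,"ty":0,"tz":-24,"twist":3},{"tx":0,"ty":0,"tz":-48,"twist":7},{"tx":1,"ty":0,"tz":-76,"twist":11},{"tx":1,"ty":0,"tz":-104,"twist":15},{"tx":1,"ty":0,"tz":-132,"twist":20},{"tx":2,"ty":0,"tz":-160,"twist":25},{"tx":2,"ty":0,"tz":-188,"twist":30},{"tx":2,"ty":0,"tz":-216,"twist":35},{"tx":2,"ty":0,"tz":-244,"twist":39},{"tx":3,"ty":0,"tz":-272,"twist":43},{"tx":3,"ty":0,"tz":-300,"twist":47},{"tx":3,"ty":0,"tz":-324,"twist":50},{"tx":3,"ty":0,"tz":-340,"twist":52},{"tx":3,"ty":0,"tz":-346,"twist":53},{"tx":3,"ty":0,"tz":-348,"twist":53},{"tx":3,"ty":0,"tz":-348,"twist":53}]'
python3 - <<'E'
from h import *
import cv2
s=robot.state();M=R.from_euler("xyz",s["tcp_rot"]).as_matrix()
print(s["eef_pos"],np.degrees(s["tcp_rot"]),s["q"],M.T@(np.array([.547,-.237,.151])-s["eef_pos"])*1000)
cv2.imwrite("pics/s6.png",viewer.read_camera("side")[:,:,::-1])
cv2.imwrite("pics/sc6.png",viewer.read_camera("scene")[:,:,::-1])
E
```

```text
t: 6.62
eef_pos: [0.5455, -0.2376, 0.2647]
tcp_rot: [-1.573, 0.0, -1.213]
force: [0.4, 0.0, -2.5]
opening: 0.0285
[ 0.54552198 -0.23761642  0.26468162] [-9.01196437e+01  1.28021490e-02 -6.94901684e+01] [-0.60921524  0.20020329  1.51624221 -0.00160906  1.42651659 -0.96694712] [-3.40941880e-02  1.13678041e+02  1.83769305e+00]
```

View pics/s6.png

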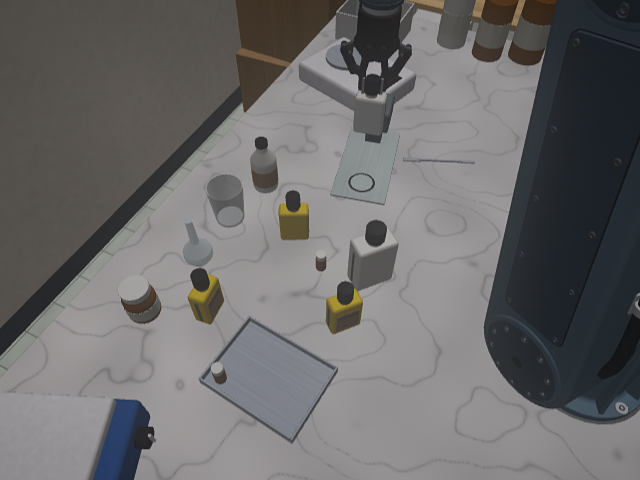

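View pics/sc6.png

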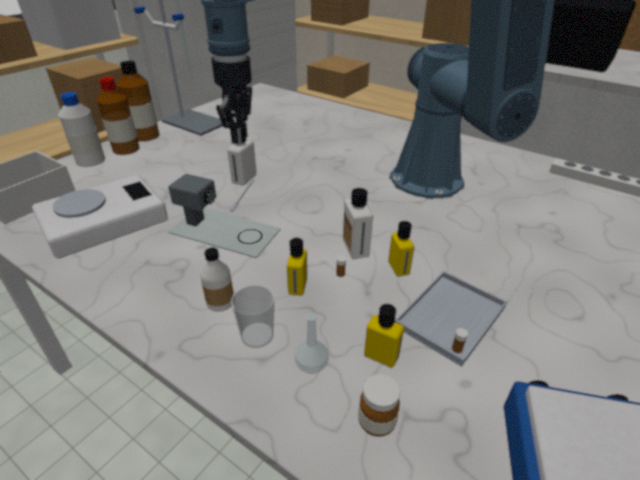

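The bottle is upright over the ring mark, with the label toward the lens and the plain back toward the side camera. I lower it 114 mm, then hold.

```bash
python3 -m creep '[{"tx":0,"ty":6,"tz":1,"twist":0},{"tx":0,"ty":20,"tz":2,"twist":0},{"tx":0,"ty":38,"tz":2,"twist":0},{"tx":0,"ty":58,"tz":2,"twist":0},{"tx":0,"ty":78,"tz":2,"twist":0},{"tx":0,"ty":95,"tz":2,"twist":0},{"tx":0,"ty":107,"tz":2,"twist":0},{"tx":0,"ty":113,"tz":2,"twist":0},{"tx":0,"ty":114,"tz":2,"twist":0},{"tx":0,"ty":114,"tz":2,"twist":0}]'
python3 - <<'E'
from h import *
import cv2
s=robot.state();M=R.from_euler("xyz",s["tcp_rot"]).as_matrix()
print(s["eef_pos"],np.degrees(s["tcp_rot"]),M.T@(np.array([.547,-.237,.151])-s["eef_pos"])*1000)
a=viewer.read_camera("side")[:,:,::-1]
cv2.imwrite("pics/s7.png",cv2.resize(a[60:220,310:420],None,fx=3.75,fy=3.75,interpolation=cv2.INTER_CUBIC))
a=viewer.read_camera("scene")[:,:,::-1]
cv2.imwrite("pics/sc7.png",cv2.resize(a[130:270,150:300],None,fx=4.2,fy=4.2,interpolation=cv2.INTER_CUBIC))
E
```

```text
t: 7.55
eef_pos: [0.5482, -0.2356, 0.1511]
tcp_rot: [-1.572, -0.0, -1.21]
force: [0.1, 0.7, -2.2]
opening: 0.0286
[ 0.54817036 -0.23561134  0.15113695] [-9.00902453e+01 -9.06508582e-03 -6.93430214e+01] [ 0.8864875   0.13958427 -1.58477691]
```

View pics/s7.png

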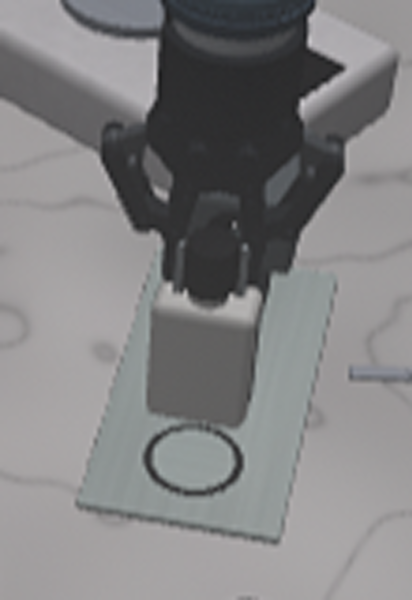

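View pics/sc7.png

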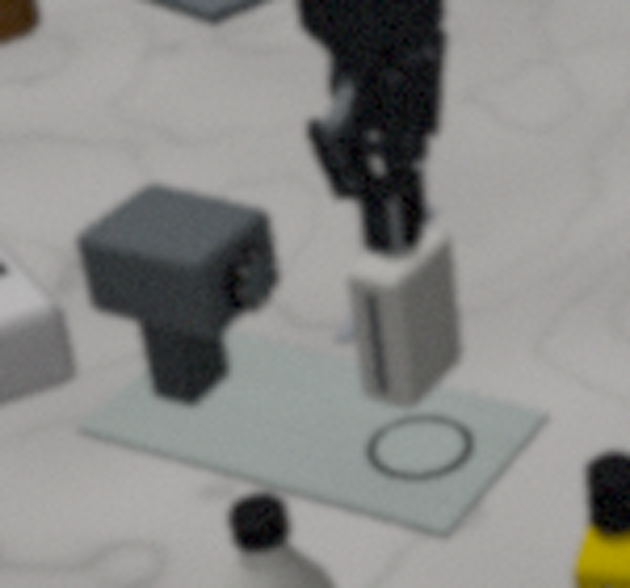

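```bash
python3 -m creep '[{"tx":0,"ty":0,"tz":0,"twist":0},{"tx":0,"ty":0,"tz":0,"twist":0},{"tx":0,"ty":0,"tz":0,"twist":0},{"tx":0,"ty":0,"tz":0,"twist":0},{"tx":0,"ty":0,"tz":0,"twist":0},{"tx":0,"ty":0,"tz":0,"twist":0},{"tx":0,"ty":0,"tz":0,"twist":0},{"tx":0,"ty":0,"tz":0,"twist":0},{"tx":0,"ty":0,"tz":0,"twist":0},{"tx":0,"ty":0,"tz":0,"twist":0},{"tx":0,"ty":0,"tz":0,"twist":0},{"tx":0,"ty":0,"tz":0,"twist":0},{"tx":0,"ty":0,"tz":0,"twist":0},{"tx":0,"ty":0,"tz":0,"twist":0},{"tx":0,"ty":0,"tz":0,"twist":0},{"tx":0,"ty":0,"tz":0,"twist":0}]'
python3 - <<'E'
from h import *
S=lambda x,y:(310+x/3.75,60+y/3.75)
a,b=plane("side",S(148,413),.056),plane("side",S(248,425),.056);d=b-a
print(a,b,np.degrees(np.arctan2(d[1],d[0])))
S=lambda x,y:(150+x/4.2,130+y/4.2)
for p in [(365,392),(405,405),(460,360)]: print(plane("scene",S(*p),.056))
E
```

```text
t: 8.98
eef_pos: [0.5487, -0.2362, 0.1522]
tcp_rot: [-1.571, -0.002, -1.211]
force: [-0.2, 1.0, -2.4]
opening: 0.0285
[ 0.57163027 -0.21373069  0.056     ] [ 0.51211048 -0.23148305  0.056     ] -163.39227231120452
[ 0.57317313 -0.25017806  0.056     ]
[ 0.56919806 -0.22239419  0.056     ]
[ 0.51580047 -0.22778463  0.056     ]
```

The measured edges are square to the lens within a few degrees (16.6° from side, 5.8° from scene, against 12.3°). The centre is about (0.546, −0.240) against the ring's (0.547, −0.237). Now +90° to a narrow side, then a hold.

```bash
python3 -m creep '[{"tx":0,"ty":0,"tz":0,"twist":2},{"tx":0,"ty":0,"tz":0,"twist":6},{"tx":0,"ty":0,"tz":0,"twist":11},{"tx":0,"ty":0,"tz":0,"twist":17},{"tx":0,"ty":0,"tz":0,"twist":23},{"tx":0,"ty":0,"tz":0,"twist":29},{"tx":0,"ty":0,"tz":0,"twist":35},{"tx":0,"ty":0,"tz":0,"twist":41},{"tx":0,"ty":0,"tz":0,"twist":47},{"tx":0,"ty":0,"tz":0,"twist":53},{"tx":0,"ty":0,"tz":0,"twist":59},{"tx":0,"ty":0,"tz":0,"twist":65},{"tx":0,"ty":0,"tz":0,"twist":71},{"tx":0,"ty":0,"tz":0,"twist":77},{"tx":0,"ty":0,"tz":0,"twist":82},{"tx":0,"ty":0,"tz":0,"twist":86},{"tx":0,"ty":0,"tz":0,"twist":89},{"tx":0,"ty":0,"tz":0,"twist":90},{"tx":0,"ty":0,"tz":0,"twist":90},{"tx":0,"ty":0,"tz":0,"twist":90}]'
python3 -m creep '[{"tx":0,"ty":0,"tz":0,"twist":0},{"tx":0,"ty":0,"tz":0,"twist":0},{"tx":0,"ty":0,"tz":0,"twist":0},{"tx":0,"ty":0,"tz":0,"twist":0},{"tx":0,"ty":0,"tz":0,"twist":0},{"tx":0,"ty":0,"tz":0,"twist":0},{"tx":0,"ty":0,"tz":0,"twist":0},{"tx":0,"ty":0,"tz":0,"twist":0},{"tx":0,"ty":0,"tz":0,"twist":0},{"tx":0,"ty":0,"tz":0,"twist":0},{"tx":0,"ty":0,"tz":0,"twist":0},{"tx":0,"ty":0,"tz":0,"twist":0},{"tx":0,"ty":0,"tz":0,"twist":0},{"tx":0,"ty":0,"tz":0,"twist":0},{"tx":0,"ty":0,"tz":0,"twist":0},{"tx":0,"ty":0,"tz":0,"twist":0}]'
python3 - <<'E'
from h import *
import cv2
a=viewer.read_camera("side")[:,:,::-1]
b=viewer.read_camera("scene")[:,:,::-1]
f=lambda i:cv2.resize(i,(396,560),interpolation=cv2.INTER_CUBIC)
cv2.imwrite("pics/n8.png",cv2.hconcat([f(a[80:220,320:419]),f(b[130:270,190:289])]))
E
```

```text
t: 10.65
eef_pos: [0.5486, -0.2362, 0.1522]
tcp_rot: [-1.569, -0.0, -2.78]
force: [0.3, -0.3, -1.7]
opening: 0.0287
t: 11.98
eef_pos: [0.5487, -0.2362, 0.1522]
tcp_rot: [-1.569, -0.0, -2.78]
force: [-0.6, 0.4, -3.4]
opening: 0.0286
```

View pics/n8.png

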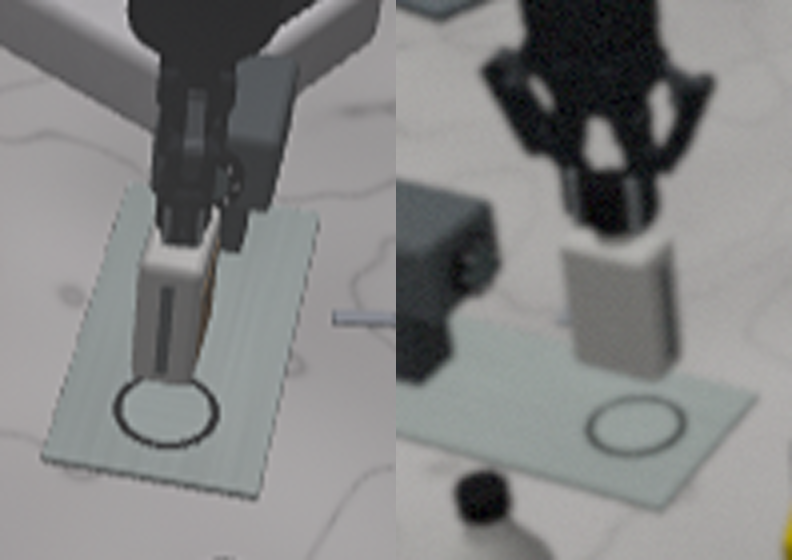

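A narrow side now faces the lens: the opposite strip side faces the side camera, the plain back faces the scene camera, and the label shows edge-on at the robot side. Another +90°, then a hold.

```bash
python3 -m creep '[{"tx":0,"ty":0,"tz":0,"twist":2},{"tx":0,"ty":0,"tz":0,"twist":6},{"tx":0,"ty":0,"tz":0,"twist":11},{"tx":0,"ty":0,"tz":0,"twist":17},{"tx":0,"ty":0,"tz":0,"twist":23},{"tx":0,"ty":0,"tz":0,"twist":29},{"tx":0,"ty":0,"tz":0,"twist":35},{"tx":0,"ty":0,"tz":0,"twist":41},{"tx":0,"ty":0,"tz":0,"twist":47},{"tx":0,"ty":0,"tz":0,"twist":53},{"tx":0,"ty":0,"tz":0,"twist":59},{"tx":0,"ty":0,"tz":0,"twist":65},{"tx":0,"ty":0,"tz":0,"twist":71},{"tx":0,"ty":0,"tz":0,"twist":77},{"tx":0,"ty":0,"tz":0,"twist":82},{"tx":0,"ty":0,"tz":0,"twist":86},{"tx":0,"ty":0,"tz":0,"twist":89},{"tx":0,"ty":0,"tz":0,"twist":90},{"tx":0,"ty":0,"tz":0,"twist":90},{"tx":0,"ty":0,"tz":0,"twist":90}]'
python3 -m creep '[{"tx":0,"ty":0,"tz":0,"twist":0},{"tx":0,"ty":0,"tz":0,"twist":0},{"tx":0,"ty":0,"tz":0,"twist":0},{"tx":0,"ty":0,"tz":0,"twist":0},{"tx":0,"ty":0,"tz":0,"twist":0},{"tx":0,"ty":0,"tz":0,"twist":0},{"tx":0,"ty":0,"tz":0,"twist":0},{"tx":0,"ty":0,"tz":0,"twist":0},{"tx":0,"ty":0,"tz":0,"twist":0},{"tx":0,"ty":0,"tz":0,"twist":0},{"tx":0,"ty":0,"tz":0,"twist":0},{"tx":0,"ty":0,"tz":0,"twist":0},{"tx":0,"ty":0,"tz":0,"twist":0},{"tx":0,"ty":0,"tz":0,"twist":0},{"tx":0,"ty":0,"tz":0,"twist":0},{"tx":0,"ty":0,"tz":0,"twist":0}]'
python3 - <<'E'
from h import *
import cv2
a=viewer.read_camera("side")[:,:,::-1]
b=viewer.read_camera("scene")[:,:,::-1]
f=lambda i:cv2.resize(i,(396,560),interpolation=cv2.INTER_CUBIC)
cv2.imwrite("pics/n9.png",cv2.hconcat([f(a[80:220,320:419]),f(b[130:270,190:289])]))
s=robot.state();print(s["q"],s["eef_pos"],np.degrees(s["tcp_rot"]))
E
```

```text
t: 13.75
eef_pos: [0.5487, -0.2363, 0.1523]
tcp_rot: [-1.57, 0.002, 1.934]
force: [-0.6, 0.2, -1.9]
opening: 0.0287
t: 15.08
eef_pos: [0.5486, -0.2362, 0.1522]
tcp_rot: [-1.57, 0.002, 1.934]
force: [-0.3, -0.7, -2.2]
opening: 0.0287
[-6.04273388e-01  3.08526785e-01  1.61900125e+00 -1.47251771e-03
  1.21285223e+00  2.17481534e+00] [ 0.54866081 -0.23619604  0.15222202] [-8.99743724e+01  1.02058175e-01  1.10799478e+02]
```

View pics/n9.png

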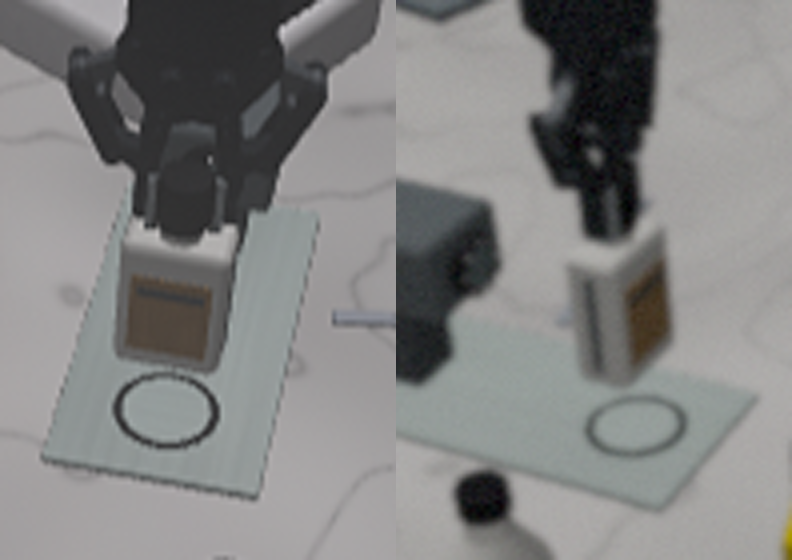

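The plain back faces the lens, with label and bar toward the side camera. All three are shown. I lift 150 mm before carrying it to the tray.

```bash
python3 -m creep '[{"tx":0,"ty":-6,"tz":0,"twist":0},{"tx":0,"ty":-20,"tz":0,"twist":0},{"tx":0,"ty":-40,"tz":0,"twist":0},{"tx":0,"ty":-62,"tz":0,"twist":0},{"tx":0,"ty":-84,"tz":0,"twist":0},{"tx":0,"ty":-106,"tz":0,"twist":0},{"tx":0,"ty":-126,"tz":0,"twist":0},{"tx":0,"ty":-141,"tz":0,"twist":0},{"tx":0,"ty":-149,"tz":0,"twist":0},{"tx":0,"ty":-150,"tz":0,"twist":0},{"tx":0,"ty":-150,"tz":0,"twist":0}]'
python3 - <<'E'
from h import *
s=robot.state();M=R.from_euler("xyz",s["tcp_rot"]).as_matrix()
print(M.T@(np.array([.507,.286,.302])-s["eef_pos"])*1000)
E
```

```text
t: 16.1
eef_pos: [0.5486, -0.2359, 0.3024]
tcp_rot: [-1.571, 0.002, 1.934]
force: [0.0, 0.0, -2.9]
opening: 0.0287
[ 502.72132993   -0.75527052 -146.38965989]
```

```bash
python3 -m creep '[{"tx":6,"ty":0,"tz":-2,"twist":-1},{"tx":20,"ty":0,"tz":-6,"twist":-3},{"tx":42,"ty":0,"tz":-12,"twist":-6},{"tx":70,"ty":0,"tz":-20,"twist":-9},{"tx":100,"ty":0,"tz":-29,"twist":-13},{"tx":133,"ty":0,"tz":-39,"twist":-17},{"tx":167,"ty":0,"tz":-49,"twist":-21},{"tx":201,"ty":0,"tz":-59,"twist":-25},{"tx":235,"ty":0,"tz":-68,"twist":-29},{"tx":269,"ty":0,"tz":-78,"twist":-33},{"tx":303,"ty":0,"tz":-88,"twist":-37},{"tx":337,"ty":0,"tz":-98,"twist":-41},{"tx":371,"ty":0,"tz":-108,"twist":-45},{"tx":404,"ty":0,"tz":-118,"twist":-49},{"tx":434,"ty":0,"tz":-126,"twist":-53},{"tx":461,"ty":0,"tz":-134,"twist":-56},{"tx":482,"ty":0,"tz":-140,"twist":-58},{"tx":496,"ty":0,"tz":-144,"twist":-59},{"tx":502,"ty":0,"tz":-146,"twist":-60},{"tx":503,"ty":0,"tz":-146,"twist":-60}]'
python3 -m creep '[{"tx":0,"ty":0,"tz":0,"twist":0},{"tx":0,"ty":0,"tz":0,"twist":0},{"tx":0,"ty":0,"tz":0,"twist":0}]'
python3 - <<'E'
from h import *
import cv2
a=viewer.read_camera("side")[:,:,::-1]
b=viewer.read_camera("scene")[:,:,::-1]
f=lambda i:cv2.resize(i,(396,396),interpolation=cv2.INTER_CUBIC)
cv2.imwrite("pics/t1.png",cv2.hconcat([f(a[230:480,140:390]),f(b[170:420,330:580])]))
s=robot.state();M=R.from_euler("xyz",s["tcp_rot"]).as_matrix()
print(s["q"],s["eef_pos"],np.degrees(s["tcp_rot"]),M.T@(np.array([.507,.286,.302])-s["eef_pos"])*1000)
E
```

```text
t: 17.77
eef_pos: [0.5051, 0.2877, 0.3002]
tcp_rot: [-1.568, -0.001, 2.985]
force: [-0.8, -0.1, -2.4]
opening: 0.0287
t: 18.02
eef_pos: [0.505, 0.2868, 0.2999]
tcp_rot: [-1.568, -0.001, 2.984]
force: [0.2, -0.2, -2.0]
opening: 0.0286
[ 3.13257211e-01  1.46676817e-01  1.50698761e+00 -2.04012265e-03
  1.48982979e+00  2.04177287e+00] [0.50529819 0.28682193 0.30020249] [-8.98467513e+01 -4.42405026e-02  1.70972854e+02] [-1.8083095  -1.79744502  0.54953623]
```

View pics/t1.png

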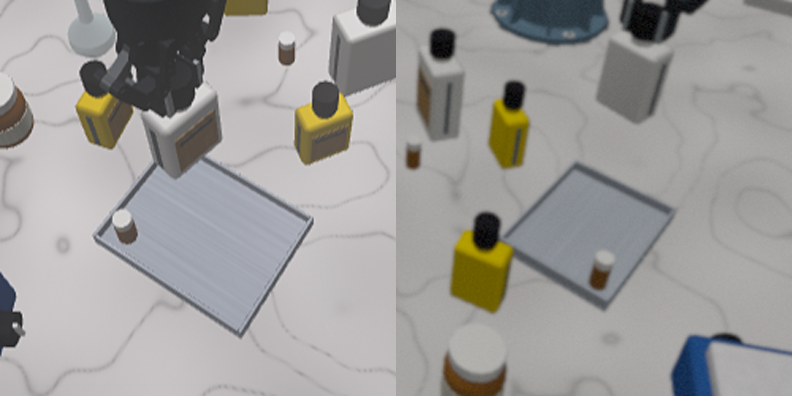

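It's above the tray middle. I descend 190 mm first, then slowly.

```bash
python3 -m creep '[{"tx":0,"ty":6,"tz":0,"twist":0},{"tx":0,"ty":20,"tz":0,"twist":0},{"tx":0,"ty":40,"tz":0,"twist":0},{"tx":0,"ty":62,"tz":0,"twist":0},{"tx":0,"ty":84,"tz":0,"twist":0},{"tx":0,"ty":106,"tz":0,"twist":0},{"tx":0,"ty":128,"tz":0,"twist":0},{"tx":0,"ty":148,"tz":0,"twist":0},{"tx":0,"ty":165,"tz":0,"twist":0},{"tx":0,"ty":178,"tz":0,"twist":0},{"tx":0,"ty":186,"tz":0,"twist":0},{"tx":0,"ty":190,"tz":0,"twist":0},{"tx":0,"ty":190,"tz":0,"twist":0},{"tx":0,"ty":190,"tz":0,"twist":0}]'
python3 - <<'E'
from h import *
import cv2
a=viewer.read_camera("side")[:,:,::-1]
b=viewer.read_camera("scene")[:,:,::-1]
f=lambda i:cv2.resize(i,(396,396),interpolation=cv2.INTER_CUBIC)
cv2.imwrite("pics/t2.png",cv2.hconcat([f(a[290:460,180:350]),f(b[220:390,370:540])]))
E
```

```text
t: 19.28
eef_pos: [0.5056, 0.2865, 0.1109]
tcp_rot: [-1.569, 0.0, 2.984]
force: [-0.9, -0.7, -2.7]
opening: 0.0284
```

View pics/t2.png

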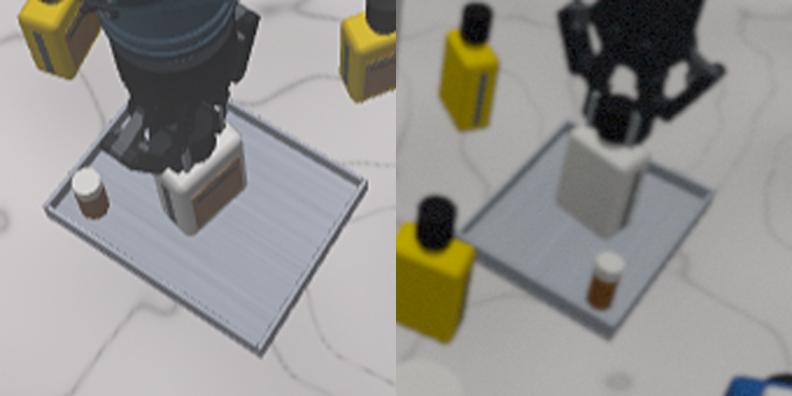

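The bottle is over the tray middle, clear of the vial. About 11 mm remains, so I creep down watching the force.

```bash
python3 -m creep '[{"tx":0,"ty":1,"tz":0,"twist":0},{"tx":0,"ty":3,"tz":0,"twist":0},{"tx":0,"ty":5,"tz":0,"twist":0},{"tx":0,"ty":7,"tz":0,"twist":0},{"tx":0,"ty":8,"tz":0,"twist":0},{"tx":0,"ty":9,"tz":0,"twist":0},{"tx":0,"ty":9,"tz":0,"twist":0}]'
python3 -m creep '[{"tx":0,"ty":0.5,"tz":0,"twist":0},{"tx":0,"ty":1,"tz":0,"twist":0},{"tx":0,"ty":1,"tz":0,"twist":0}]'
```

```text
t: 19.97
eef_pos: [0.5057, 0.2865, 0.1021]
tcp_rot: [-1.569, 0.001, 2.984]
force: [-0.6, 0.4, -3.4]
opening: 0.0285
t: 20.22
eef_pos: [0.5057, 0.2865, 0.1009]
tcp_rot: [-1.569, 0.0, 2.984]
force: [0.1, -0.0, -2.3]
opening: 0.0285
```

```bash
python3 -m creep '[{"tx":0,"ty":0.5,"tz":0,"twist":0},{"tx":0,"ty":1,"tz":0,"twist":0},{"tx":0,"ty":1,"tz":0,"twist":0}]'
```

```text
t: 20.47
eef_pos: [0.5056, 0.2865, 0.0999]
tcp_rot: [-1.569, 0.0, 2.984]
force: [0.6, 0.0, -1.5]
opening: 0.0286
```

```bash
python3 -m creep '[{"tx":0,"ty":0.5,"tz":0,"twist":0},{"tx":0,"ty":1,"tz":0,"twist":0},{"tx":0,"ty":1,"tz":0,"twist":0}]'
```

```text
t: 20.72
eef_pos: [0.5059, 0.2866, 0.0993]
tcp_rot: [-1.569, 0.001, 2.984]
force: [-1.4, -0.7, 2.3]
opening: 0.0285
```

```bash
python3 -m creep '[{"tx":0,"ty":0.4,"tz":0,"twist":0},{"tx":0,"ty":0.4,"tz":0,"twist":0},{"tx":0,"ty":0.4,"tz":0,"twist":0}]'
```

```text
t: 20.97
eef_pos: [0.506, 0.2866, 0.0993]
tcp_rot: [-1.569, 0.001, 2.984]
force: [-1.4, -0.5, 3.8]
opening: 0.0285
```

The force has risen and z has stopped at 0.0993 (predicted 0.0994), so the bottle is on the floor. Release.

```bash
python3 -m creep '[{"tx":0,"ty":0,"tz":0,"twist":0},{"tx":0,"ty":0,"tz":0,"twist":0},{"tx":0,"ty":0,"tz":0,"twist":0},{"tx":0,"ty":0,"tz":0,"twist":0},{"tx":0,"ty":0,"tz":0,"twist":0},{"tx":0,"ty":0,"tz":0,"twist":0},{"tx":0,"ty":0,"tz":0,"twist":0},{"tx":0,"ty":0,"tz":0,"twist":0},{"tx":0,"ty":0,"tz":0,"twist":0},{"tx":0,"ty":0,"tz":0,"twist":0}]' 1
python3 - <<'E'
from h import *
import cv2
cv2.imwrite("pics/w10.png",viewer.read_camera("wrist")[:,:,::-1])
E
```

```text
t: 21.8
eef_pos: [0.506, 0.2866, 0.0993]
tcp_rot: [-1.569, 0.001, 2.984]
force: [0.2, 0.7, 0.2]
opening: 0.0853
```

View pics/w10.png

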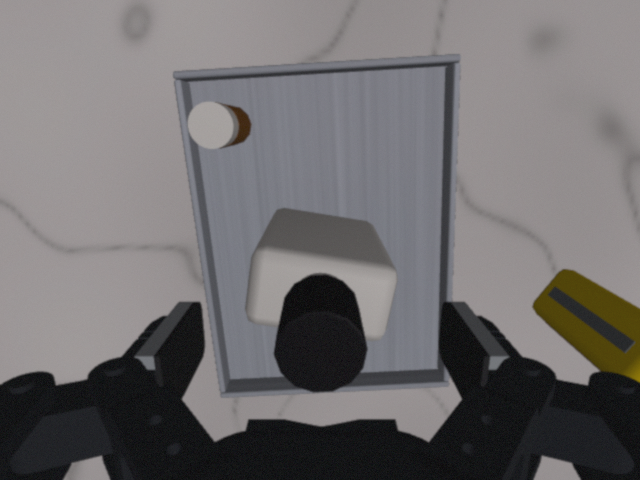

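Released: both fingers are clear of the cap (pixel 321,345) and the bottle stands in the tray. I rise straight up.

```bash
python3 -m creep '[{"tx":0,"ty":-5,"tz":0,"twist":0},{"tx":0,"ty":-15,"tz":0,"twist":0},{"tx":0,"ty":-30,"tz":0,"twist":0},{"tx":0,"ty":-50,"tz":0,"twist":0},{"tx":0,"ty":-75,"tz":0,"twist":0},{"tx":0,"ty":-100,"tz":0,"twist":0},{"tx":0,"ty":-125,"tz":0,"twist":0},{"tx":0,"ty":-145,"tz":0,"twist":0},{"tx":0,"ty":-158,"tz":0,"twist":0},{"tx":0,"ty":-160,"tz":0,"twist":0},{"tx":0,"ty":-160,"tz":0,"twist":0},{"tx":0,"ty":-160,"tz":0,"twist":0},{"tx":0,"ty":-160,"tz":0,"twist":0},{"tx":0,"ty":-160,"tz":0,"twist":0}]'
python3 - <<'E'
from h import *
import cv2
a=viewer.read_camera("side")[:,:,::-1]
b=viewer.read_camera("scene")[:,:,::-1]
f=lambda i:cv2.resize(i,(396,396),interpolation=cv2.INTER_CUBIC)
cv2.imwrite("pics/t3.png",cv2.hconcat([f(a[210:460,170:420]),f(b[160:410,310:560])]))
c=viewer.read_camera("scene")[:,:,::-1];cv2.imwrite("pics/sc11.png",c)
E
```

```text
t: 23.02
eef_pos: [0.5051, 0.2867, 0.2576]
tcp_rot: [-1.568, -0.001, 2.984]
force: [0.8, -0.2, -0.5]
opening: 0.0852
```

View pics/t3.png

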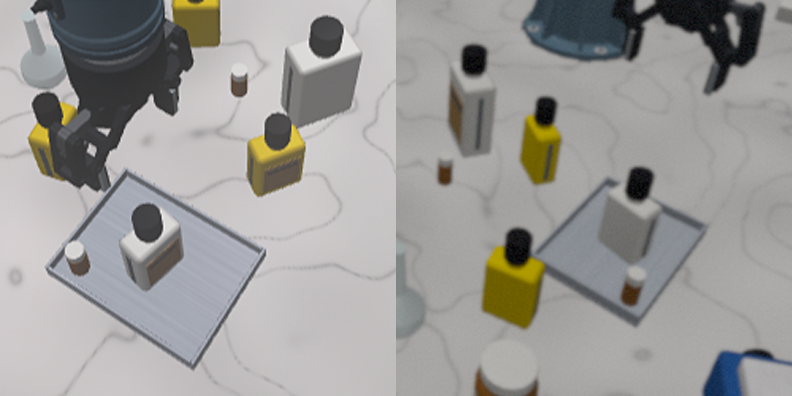

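The bottle stands upright in the middle of the tray, at about panel (150,245) on the left and (632,215) on the right. The vial and larger bottle are where they were, and the gripper is clear. Handing in.

```bash
python3 -c "
from rig import robot
print(robot.job_done())"
```

```text
the job is handed in; nothing more can be done
None
```

The smaller white bottle now stands upright in the middle of the steel tray, released, and the job was handed in at about 23 s. `job_done()` returned no verdict.

**What I did:** I gripped the bottle by its cap and carried it over the ring mark. There I showed the lens the label side, a narrow side and the plain back, each still for over 1 s with two 90° turns between. I then set it down gently in the tray, with about 4 N on the wrist at contact.

**Last checks:**
- **Showings:** The bottle was about 3 mm from the ring centre. Camera estimates of squareness disagreed slightly: 4° off one way from one camera and 6° off the other way from the second. Both are well inside the 15° limit.
- **Placing:** The tool stopped at z = 0.0993 m, against 0.0994 m predicted for the tray floor. After the gripper withdrew, both fixed cameras showed the bottle upright in the tray.
- **Larger bottle:** In those pictures it stood where it started; I compared them by eye, without measuring it again.

The first move command was refused as invalid input. It worked once every row carried all four keys, and the refused call moved nothing.

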